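# Check the low tip box

## Robot

A 6-joint arm with a two-finger parallel gripper is mounted at the origin on the work surface. World frame = base frame: x ahead of the robot, y to its left, z up, the work surface at z = 0. Lengths are in m, angles in rad, forces in N, time in s.
With the tool pointing down it reaches from about 0.35 to 0.85 m from the base axis. Payload 8.1 kg.
Tool frame: the origin (TCP) lies between the finger pads; the fingertips stand 25 mm ahead of it and the grasp point (between the pads) lies 6 mm ahead of it (robot.tip_extent is the distance from the TCP to the fingertips, in m); z points along the fingers, y is the direction in which the jaws open and shut (so a half turn about z gives the same grasp; the last joint's range is limited). The gripper opens to 93 mm and grips with 3 to 60 N. Pads are 15 mm wide; open, the fingers measure 128 mm over their backs; the gripper's body (75 mm by 188 mm) begins 65 mm behind the grasp point.
Start: joints at [1.194, 0.13, 1.488, -0, 1.523, -0.085], TCP at [0.173, 0.575, 0.215] pointing down, gripper open.
Joint ranges: [-2.96, 2.96], [-0.89, 2.26], [0.02, 2.5], [-1.34, 4.48], [0, 2.73], [-2.66, 2.66]. Speed limits (rad/s): [2.39, 2.39, 2.79, 3.14, 3.14, 3.14].

## Interface

Orientations are given as a rotation vector (axis times angle).
In Python, from plant import robot gives the robot as it stands.
- The arm moves only by the tool drive_tool, never from a script. Its argument "increments" is a list of rows, each a list of 7 numbers: the closure, from 0 (fully open) to 1 (shut), then the shift along the world's x, y, z in units of 25 mm (1.0 is 25 mm), then the turn, a rotation vector about the world's x, y, z in rad. In form: [[gripper, dx, dy, dz, rx, ry, rz], ...]. A call has 1 to 20 rows; each row is the pose to reach, as a shift and turn from the pose commanded when the call began; what a row does not reach only later rows make up. A row lasts 1/12 s, in which the tool goes at most 41.7 mm and 7.16 degrees, less where a joint would pass 70% of its speed; a pose out of reach is approached as far as the arm can. A call with a gripper value outside its range is refused whole. The fingers move at their own pace and stop on an object; "squeeze" is the grip in N (left out, the last holds). Time passes only in rows, so rows that repeat a pose let the fingers close. It gives the time, the measured TCP pose, the force and the opening at its end, in the units of the state.
- robot.read_state(): the state, without advancing time (a new reading comes with each control period).
- robot.read_camera(name): name is "side" or "top"; returns a dict with "image" (420x560x3 uint8, red, green, blue), "fx", "fy", "cx", "cy" (pixels), "T" (4x4, takes a point from camera to world coordinates). Camera axes: x right, y down, z forward; pixel columns grow to the right and rows downward; lengths in m; the calibration is good to about 2 mm. A picture is of the moment at which its call begins. There is no depth.
- robot.close_job(): hands the job in, once; it reports no verdict.
The state is a dict: "t": time; "q": joint angles; "dq": joint speeds; "joint_torque": joint torques, N m; "tool_pos": TCP position; "orientation": TCP orientation; "force": force on the tool from outside, world axes, zero at the start; "wrist_torque": the same for the moment, N m; "opening": finger opening in m.
Only numpy, scipy, OpenCV 4.12 (cv2) and the standard library are available. Lean on these libraries where they do the work, as an engineer would, in place of code of your own. Each camera call takes 0.05 s, during which the arm holds its last target.

## Task

Two pipette-tip boxes stand on the lab bench. On the low, wide one, press down the thumb paddle in front so that the sprung lid pops fully open and the tips can be seen, let it stand open for a moment, then push the lid back down until it snaps shut and stays shut by itself. Do not open the tall box.

Things in the scene. Friction and masses are not known exactly. Their poses are not given: they have to be found in the camera images.
- low_box: The box to work on: low, wide, grey, white lid; 95 mm deep (x) by 130 wide (y), fixed to the bench. Origin: centre of its underside; z up; its -x side is the front, towards the robot. Rim at z = 55 mm; shut lid: a 12 mm slab over all of it, top at z = 67.5. The latch's black upright, 34 wide, stands at x = -56 to -59, up to z = 74, just before the lid: keep off it and off the lid while pressing.
- low_paddle (a point): Best pressing point on the black thumb paddle in front of the low box: on its flat top, at x = -78, y = 0, z = 45.5 mm of low_box. Paddle 34 mm (x, from -58 to -92) by 40 mm (y). It tips about a pivot 28 mm behind this point: pushed down 5 mm here (about 2.5 N) it frees the lid, stops at 7 mm (3 N) and springs back when let go.
- low_lid (a joint): Low box's lid, rad: 0 shut (0.03 of play when latched), 1.0 fully open (stop). Hinge along y at x = 47.5, z = 55.5 mm of low_box; lid 95 mm long. Freed, a spring opens it in about 0.5 s; its front edge is then at x = -4 to 6, z = 135 to 142, its outer face up and back (+x). Shut it by pushing that face down from above, from x = 25 to x = 0 at the end: 2 N, then about 8 N past the latch, which snaps over its lip.
- tall_box: The box to leave alone: same make, colours and paddle latch, but tall and narrow: 95 mm deep (x) by 90 wide (y), lid top at z = 107.5 mm. Origin: centre of its underside; front is -x; fixed, left or right of the low box. Loose bystanders: a roll of tape (22 mm high) between and in front of the boxes, a bottle (130 mm high) between and behind them, a pipette lying far left.
- tall_lid (a joint): Angle of the tall box's lid, rad: 0 is shut, 1.0 fully open. It starts shut and must stay shut.
Not all that is in view belongs to the job. Leave any orange or pink look-alike of the low_box alone.

How it is judged:
On the way:
1. the low box's lid has popped open (above 0.85 rad) and stands open for 0.3 s (value of joint low_lid above 0.85 rad), for 0.3 s.
At the end, for the whole second after the job is handed in: the low box's lid is latched shut again (below 0.05 rad, held by its latch alone) and the tall box's lid is shut (below 0.05 rad) (value of joint each of low_lid, tall_lid below 0.05 rad); the robot touches nothing.
It fails at once if the tall box's lid is opened (above 0.1 rad) (value of joint tall_lid above 0.1 rad).
It also fails if it takes over 38 s, if anything falls off the work surface, if the arm or the gripper's body presses on something with over 40 N, if the wrist force passes 120 N, or if a joint passes its speed limit or range.

## Working session

There is one attempt and no reset: what is moved stays moved. The work goes in short steps, Python scripts to look and compute and a tool call to move; the robot and the scene stay as the last step left them, time stands still between calls to the robot, and variables do not carry over. Pictures are saved under pics/ and viewed, and the job is handed in when it is done.

Besides the shell and the picture viewer there is one more tool, called after ">>>" as a command line: name --pt "numbers of a row" for each row, then --argument value for the rest. drive_tool: Moves the arm, as the interface text tells. Its arguments: {"type":"object","properties":{"increments":{"type":"array"},"squeeze":{"type":"number"}},"required":["increments"]}

```bash
ls; mkdir -p pics
python3 - <<'E'
from plant import robot
import cv2,numpy as np
np.set_printoptions(precision=4,suppress=True)
for n in ("top","side"):
    c=robot.read_camera(n); cv2.imwrite(f"pics/{n}0.png",c["image"][:,:,::-1]); print(n,c["fx"],c["fy"],c["cx"],c["cy"]);print(c["T"])
s=robot.read_state();print(s); print(robot.tip_extent)
E
```

```text
pics
top 399.58321780313247 399.58321780313247 280.77381772895626 208.06957520921216
[[-0.0214 -0.9955  0.0924  0.3998]
 [-0.9998  0.0217  0.0025 -0.0873]
 [-0.0045 -0.0923 -0.9957  1.2134]
 [ 0.      0.      0.      1.    ]]
side 503.9716186627472 503.9716186627472 280.2301639917047 217.70359456587235
[[ 0.8674 -0.2639  0.4219  0.0327]
 [-0.4974 -0.4307  0.7531 -0.9324]
 [-0.017  -0.8631 -0.5048  0.6502]
 [ 0.      0.      0.      1.    ]]
{'t': 0.1, 'q': array([ 1.1936,  0.1311,  1.4892,  0.    ,  1.523 , -0.0854]), 'dq': array([-0.0023, -0.0013, -0.004 ,  0.0004, -0.0005, -0.0002]), 'joint_torque': array([  0.0007, -56.1334, -49.3099,   0.077 ,   0.029 ,  -0.0001]), 'tool_pos': array([0.1724, 0.5742, 0.2138]), 'orientation': array([-0.4566, -3.1078,  0.0025]), 'force': array([-0.1583,  0.0031, -0.1587]), 'wrist_torque': array([-0.0227, -0.029 ,  0.0358]), 'opening': 0.09321284800350732}
0.025
```

View pics/top0.png

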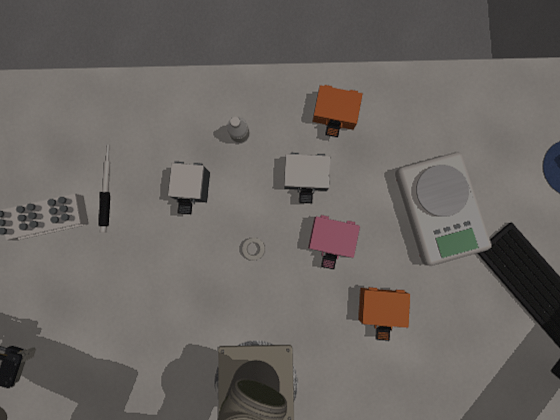

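View pics/side0.png

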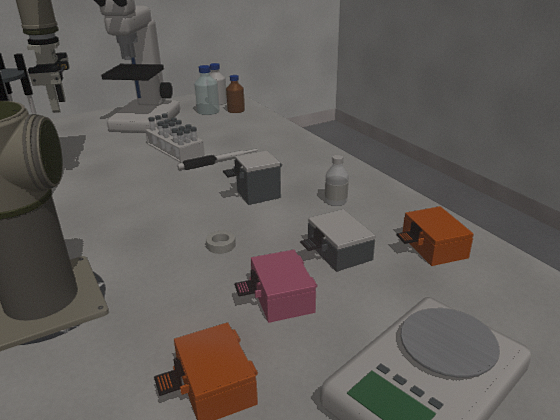

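The top view shows the low, wide box (white lid) at about (307,170) with its paddle at (306,196). The tall box is at (188,182). A pink look-alike is in front at (334,237) and an orange one behind at (337,107). Next I measure the lid and the paddle.

```bash
cat > h.py <<'E'
import numpy as np,cv2
np.set_printoptions(precision=4,suppress=True)
def ray(c,u,v):
    d=np.array([(u-c["cx"])/c["fx"],(v-c["cy"])/c["fy"],1.]); T=c["T"]; return T[:3,3],T[:3,:3]@d
def onz(c,u,v,z):
    o,d=ray(c,u,v); return o+d*(z-o[2])/d[2]
def proj(c,p):
    T=c["T"]; q=T[:3,:3].T@(np.asarray(p)-T[:3,3]); return np.array([c["fx"]*q[0]/q[2]+c["cx"],c["fy"]*q[1]/q[2]+c["cy"]])
E
python3 - <<'E'
from plant import robot
from h import *
for n,(x0,x1,y0,y1) in dict(top=(270,350,140,215),side=(290,390,200,280)).items():
    c=robot.read_camera(n); im=c["image"]; 
    hsv=cv2.cvtColor(im,cv2.COLOR_RGB2HSV)
    for nm,m in (("lid",(hsv[...,2]>(165 if n=="top" else 140))&(hsv[...,1]<40)),("black",hsv[...,2]<45)):
        k=np.zeros(m.shape,np.uint8); k[y0:y1,x0:x1]=m[y0:y1,x0:x1]*255
        cs,_=cv2.findContours(k,cv2.RETR_EXTERNAL,cv2.CHAIN_APPROX_NONE)
        for q in sorted(cs,key=cv2.contourArea)[::-1][:2]:
            if cv2.contourArea(q)<20: continue
            r=cv2.minAreaRect(q); b=cv2.boxPoints(r)
            print(n,nm,cv2.contourArea(q),r,b.tolist())
            for z in ((.0675,) if nm=="lid" else (.0455,.074)): print(z,np.array([onz(c,*p,z) for p in b])[:,:2].tolist(), onz(c,*r[0],z))
    cv2.imwrite(f"pics/{n}_z.png",cv2.resize(im[y0:y1,x0:x1,::-1],None,fx=7,fy=7,interpolation=cv2.INTER_NEAREST))
E
```

```text
top black 171.5 ((298.5, 194.5), (15.0, 27.0), 90.0) [[285.0, 187.0], [312.0, 187.0], [312.0, 202.0], [285.0, 202.0]]
0.0455 [[0.5703213783917949, -0.09816654962587118], [0.568565234909084, -0.17775981090377213], [0.5240992771823434, -0.17648739144915254], [0.5258355979431004, -0.09717106863224648]] [ 0.5472 -0.1374  0.0455]
0.074 [[0.5661613561554715, -0.09790253605949334], [0.5644480672952914, -0.17555350776843365], [0.5210671984878873, -0.17431213876952315], [0.5227611483538243, -0.09693134747855497]] [ 0.5436 -0.1362  0.074 ]
side black 206.0 ((313.75738525390625, 239.26885986328125), (21.987775802612305, 24.278167724609375), 23.629375457763672) [[298.8196716308594, 245.98361206054688], [308.5508117675781, 223.74099731445312], [328.6950988769531, 232.55410766601562], [318.9639587402344, 254.79672241210938]]
0.0455 [[0.5121290041094942, -0.1565467519878817], [0.5804790032750425, -0.08875948289957125], [0.5984056589816539, -0.14494122369034412], [0.5307597504332625, -0.20712685555675825]] [ 0.5544 -0.1509  0.0455]
0.074 [[0.4895320006847629, -0.1931125997664772], [0.5546604887905716, -0.12852031882364734], [0.5717422151580748, -0.18205406983354933], [0.5072846320697459, -0.24130873310800616]] [ 0.5298 -0.1877  0.074 ]
```

View pics/top_z.png

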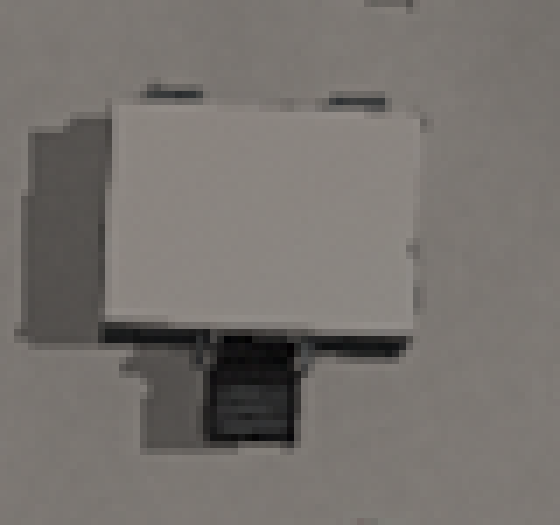

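View pics/side_z.png

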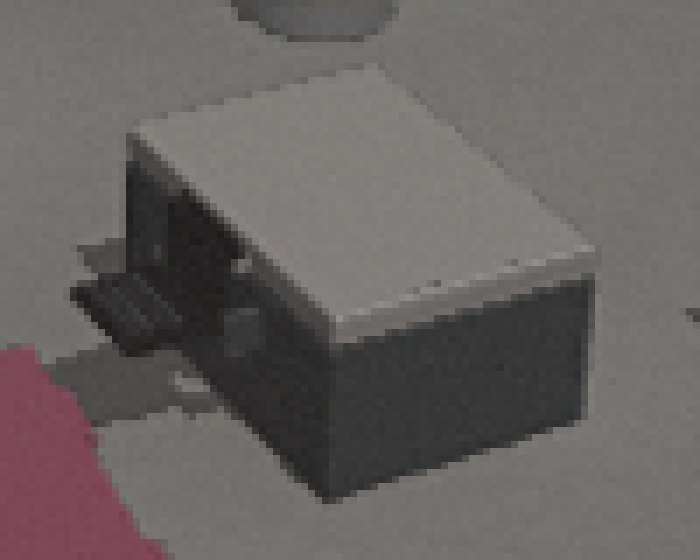

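Run:
```python
from plant import robot
from h import *
ct=robot.read_camera("top");cs=robot.read_camera("side")
C={}
for c,off,P in ((ct,(270,140),[(104,323),(413,331),(420,119),(113,103)]),(cs,(290,200),[(130,133),(335,320),(595,247),(375,65)])):
    p=np.array([onz(c,a/7-.5+off[0],b/7-.5+off[1],.0675) for a,b in P])[:,:2]
    print(p.tolist(),p.mean(0)); print("len",[np.linalg.norm(p[i]-p[(i+1)%4]) for i in range(4)])
    w=p[0]-p[1]+p[3]-p[2]; d=p[3]-p[0]+p[2]-p[1]; print("yaw",np.degrees([np.arctan2(-w[0],w[1]),np.arctan2(d[1],d[0])]))
for a,b in ((205,440),(297,440)): print("paddle front top",onz(ct,a/7-.5+270,b/7-.5+140,.0455))
for a,b in ((72,290),(125,350)): print("paddle front side",onz(cs,a/7-.5+290,b/7-.5+200,.0455))
```

```text
[[0.571115348607322, -0.09619086021525669], [0.5649598997301808, -0.22377725647011906], [0.6539030375664838, -0.22957450541321672], [0.6635405152454378, -0.10199577124007642]] [ 0.6134 -0.1629]
len [np.float64(0.12773479580827557), np.float64(0.08913186783342895), np.float64(0.12794223067163216), np.float64(0.09260728059979699)]
yaw [-3.5417 -3.6602]
[[0.572113763000882, -0.0993477781137303], [0.5649061453273229, -0.22407034424595618], [0.6566158508746688, -0.23226673557568367], [0.666493526655366, -0.10425839714066987]] [ 0.615 -0.165]
len [np.float64(0.12493065378495247), np.float64(0.0920752459807245), np.float64(0.1283888748596295), np.float64(0.09450742810331891)]
yaw [-3.8675 -4.0289]
paddle front top [ 0.5239 -0.1376  0.0455]
paddle front top [ 0.523  -0.1762  0.0455]
paddle front side [ 0.5245 -0.1405  0.0455]
paddle front side [ 0.5206 -0.1776  0.0455]
```

The two views agree: the box centre is at about (0.614, -0.164) with a yaw of -3.75°. The paddle's front edge comes out within 2 mm of the prediction, and the press point is about (0.536, -0.159, 0.0455). I'll move to a point above it with the jaws closed.

>>> drive_tool --pt "1 0.4 -0.8 0 0 0 0.02" --pt "1 1.0 -2.0 0 0 0 0.05" --pt "1 14.5 -29.36 -2 0 0 0.225" --pt "1 14.5 -29.36 -2 0 0 0.225" --pt "1 14.5 -29.36 -2 0 0 0.225" --pt "1 14.5 -29.36 -2 0 0 0.225" --pt "1 14.5 -29.36 -2 0 0 0.225" --pt "1 14.5 -29.36 -2 0 0 0.225" --pt "1 14.5 -29.36 -2 0 0 0.225" --pt "1 14.5 -29.36 -2 0 0 0.225" --pt "1 14.5 -29.36 -2 0 0 0.225" --pt "1 14.5 -29.36 -2 0 0 0.225" --pt "1 14.5 -29.36 -2 0 0 0.225" --pt "1 14.5 -29.36 -2 0 0 0.225" --pt "1 14.5 -29.36 -2 0 0 0.225" --pt "1 14.5 -29.36 -2 0 0 0.225" --pt "1 14.5 -29.36 -2 0 0 0.225" --pt "1 14.5 -29.36 -2 0 0 0.225" --pt "1 14.5 -29.36 -2 0 0 0.225" --pt "1 14.5 -29.36 -2 0 0 0.225"

```text
t: 1.97
tool_pos: [0.5289, -0.1481, 0.1656]
orientation: [0.106, 3.139, -0.0]
force: [0.1, 1.2, 0.3]
opening: 0.0003
```

Run:
```python
from plant import robot
from h import *
for n in ("top","side"):
    c=robot.read_camera(n); im=c["image"][...,::-1]
    im=im[100:260,220:400] if n=="top" else im[120:290,230:420]
    cv2.imwrite(f"pics/{n}1.png",cv2.resize(im,None,fx=3,fy=3))
s=robot.read_state();print(s["t"],s["tool_pos"],s["dq"],s["force"])
```

```text
2.0667 [ 0.529  -0.1508  0.1639] [ 0.0676 -0.0752  0.0645  0.0342  0.0397  0.0651] [-1.1059  0.6284 -0.5074]
```

View pics/side1.png

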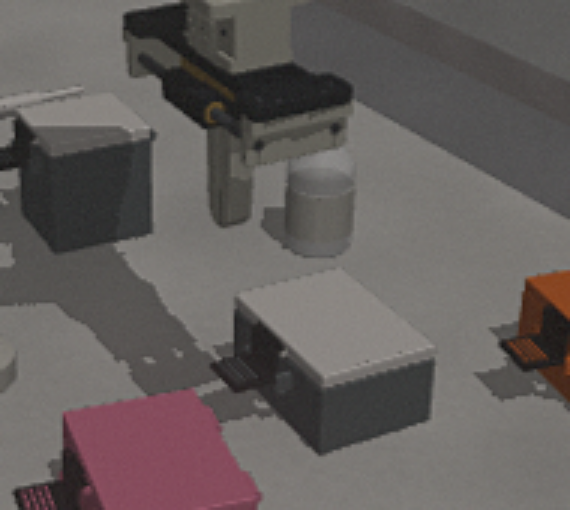

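The closed fingertips hang above the low box's paddle, at about (230,220) in the crop, and nothing was disturbed. Next I correct sideways and come down.

>>> drive_tool --pt "1 0.28 -0.32 -0.5 0 0 0" --pt "1 0.28 -0.32 -1.2 0 0 0" --pt "1 0.28 -0.32 -2 0 0 0" --pt "1 0.28 -0.32 -2.6 0 0 0" --pt "1 0.28 -0.32 -3 0 0 0" --pt "1 0.28 -0.32 -3 0 0 0" --pt "1 0.28 -0.32 -3 0 0 0" --pt "1 0.28 -0.32 -3 0 0 0"

```text
t: 2.73
tool_pos: [0.5361, -0.1538, 0.092]
orientation: [0.104, 3.138, -0.001]
force: [0.5, -0.4, 1.3]
opening: -0.0001
```

>>> drive_tool --pt "1 0 -0.2 -0.4 0 0 0" --pt "1 0 -0.2 -0.7 0 0 0" --pt "1 0 -0.2 -0.9 0 0 0" --pt "1 0 -0.2 -1.0 0 0 0" --pt "1 0 -0.2 -1.05 0 0 0" --pt "1 0 -0.2 -1.1 0 0 0" --pt "1 0 -0.2 -1.1 0 0 0" --pt "1 0 -0.2 -1.1 0 0 0" --pt "1 0 -0.2 -1.1 0 0 0"

```text
t: 3.48
tool_pos: [0.5356, -0.1589, 0.0635]
orientation: [0.105, 3.139, -0.0]
force: [-0.1, -0.1, -1.0]
opening: 0.0005
```

Run:
```python
from plant import robot
from h import *
c=robot.read_camera("side"); im=c["image"][...,::-1]
im=im[120:290,230:420]
cv2.imwrite("pics/side2.png",cv2.resize(im,None,fx=3,fy=3))
s=robot.read_state();print(s["t"],s["tool_pos"],s["force"])
```

```text
3.5333 [ 0.5357 -0.1589  0.0636] [0.3161 1.1607 0.8663]
```

View pics/side2.png

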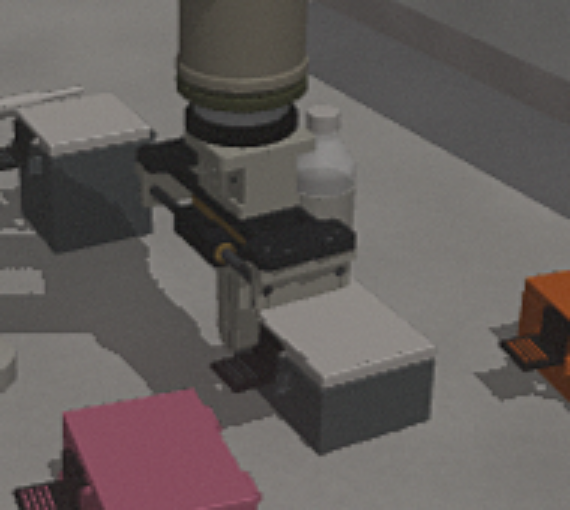

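The lid is still shut and there is almost no force, so I'll check the fingertip height in the image.

Run:
```python
from plant import robot
from h import *
c=robot.read_camera("side"); im=c["image"][...,::-1]
def P(p): q=proj(c,p); return (q-[290,200])
b=cv2.resize(im[200:280,290:390],None,fx=7,fy=7,interpolation=cv2.INTER_NEAREST).copy()
s=robot.read_state(); t=s["tool_pos"].copy(); print(s["force"])
t[2]-=.025
yaw=np.radians(-3.75);R=np.array([[np.cos(yaw),-np.sin(yaw)],[np.sin(yaw),np.cos(yaw)]])
for p,col in [(t,(0,0,255))]+[(np.r_[np.array([.614,-.164])+R@np.array([x,y]),.0455],(0,255,0)) for x,y in((-92,-20),(-92,20),(-78,0))for x,y in[(x/1e3,y/1e3)]]:
    cv2.circle(b,tuple(int(v) for v in (P(p)+.5)*7),3,col,-1); print(P(p))
cv2.imwrite("pics/z3.png",b)
```

```text
[0.5123 0.0635 0.1672]
[18.5092 46.0602]
[17.5492 49.5315]
[ 8.8034 40.5242]
[18.7652 43.3269]
```

View pics/z3.png

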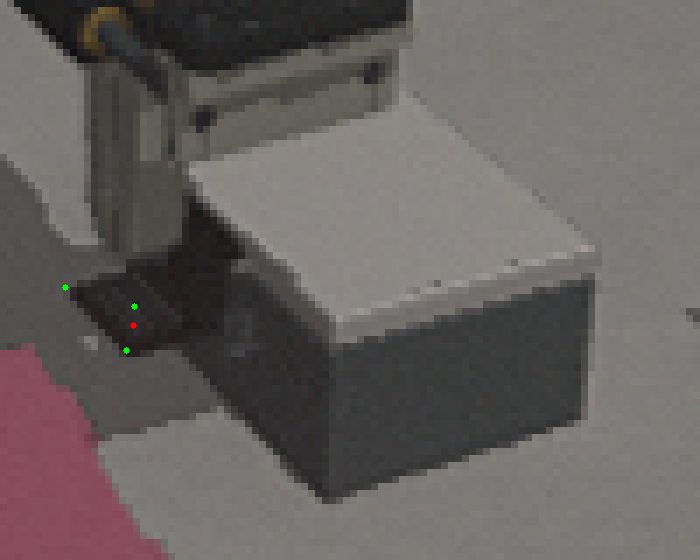

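Run:
```python
from plant import robot
from h import *
c=robot.read_camera("side"); print(proj(c,[.529,-.1508,.139]),"seen tip side1 ~ (306.7,194)")
print(proj(c,[.5357,-.1589,.0386]),"seen ~(309.5,235)")
t=robot.read_camera("top"); im=t["image"][...,::-1]
b=cv2.resize(im[140:215,270:350],None,fx=7,fy=7,interpolation=cv2.INTER_NEAREST).copy()
cv2.imwrite("pics/t3.png",b); print(proj(t,[.5357,-.1589,.0386]),proj(t,[.5357,-.1589,.2]))
# where would seen tip be, in plane x=.5357 or y=-.159
for (u,v) in ((309.5,235),):
    o,d=ray(c,u,v)
    for k,val in ((0,.5357),(1,-.1589)): print(o+d*(val-o[k])/d[k])
print(robot.read_state()["opening"])
```

```text
[304.3102 205.1241] seen tip side1 ~ (306.7,194)
[308.5492 246.0271] seen ~(309.5,235)
[305.7723 198.4818] [309.4192 191.1458]
[ 0.5357 -0.1621  0.0689]
[ 0.5378 -0.1589  0.0665]
0.00022853614442283062
```

View pics/t3.png

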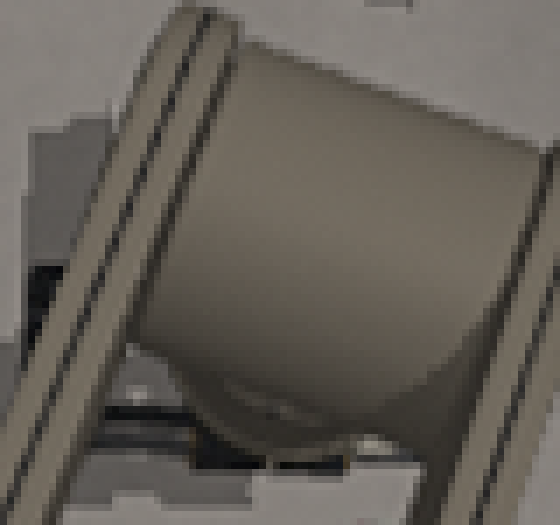

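In both pictures the visible fingertips end about 26 mm higher than the reported TCP and tip extent imply. So the tips are still about 20 mm above the paddle, and at full press the gripper body would barely clear the opening lid. I'll tilt the tool back by 0.25 rad to give the lid room, then descend while watching the force.

>>> drive_tool --pt "1 0.06 0 0 0 -0.12 0" --pt "1 0.12 0 0 0 -0.25 0" --pt "1 0.12 0 -0.2 0 -0.25 0" --pt "1 0.12 0 -0.4 0 -0.25 0" --pt "1 0.12 0 -0.4 0 -0.25 0" --pt "1 0.12 0 -0.4 0 -0.25 0"

```text
t: 4.18
tool_pos: [0.5403, -0.1597, 0.0548]
orientation: [0.096, 2.89, 0.011]
force: [0.3, 0.2, 0.4]
opening: 0.0005
```

```bash
cat > look.py <<'E'
import sys
from plant import robot
from h import *
c=robot.read_camera("side"); im=c["image"][...,::-1]
b=cv2.resize(im[170:280,290:390],None,fx=5,fy=5,interpolation=cv2.INTER_NEAREST).copy()
cv2.imwrite(f"pics/{sys.argv[1]}.png",b)
s=robot.read_state(); print(s["t"],s["tool_pos"],s["force"],s["wrist_torque"])
E
python3 look.py s4
```

```text
4.2333 [ 0.5407 -0.1597  0.055 ] [ 0.7007 -0.1685  0.7847] [0.0496 0.1174 0.0238]
```

View pics/s4.png

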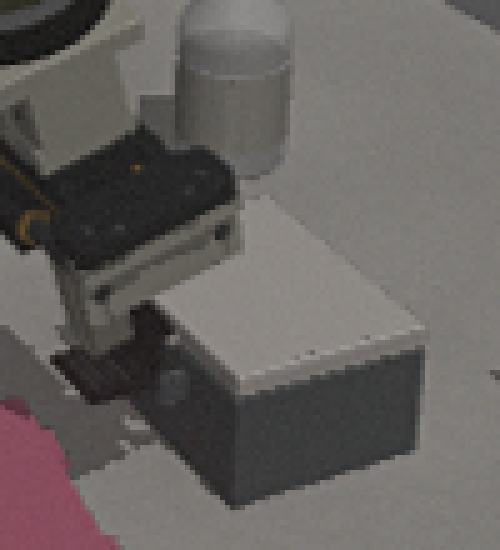

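The tip at about (100,350) in the crop is now roughly 8–9 mm above the press point, which projects to (96,369). I'll continue down.

>>> drive_tool --pt "1 -0.04 0.04 -0.1 0 0 0" --pt "1 -0.04 0.04 -0.2 0 0 0" --pt "1 -0.04 0.04 -0.3 0 0 0" --pt "1 -0.04 0.04 -0.4 0 0 0" --pt "1 -0.04 0.04 -0.4 0 0 0" --pt "1 -0.04 0.04 -0.4 0 0 0"

```text
t: 4.73
tool_pos: [0.5374, -0.1577, 0.043]
orientation: [0.097, 2.89, 0.012]
force: [0.5, 0.4, 0.9]
opening: 0.0001
```

```bash
python3 look.py s5
```

```text
4.7833 [ 0.5374 -0.1578  0.0432] [1.0448 0.3551 1.1836] [0.104  0.0712 0.0394]
```

View pics/s5.png

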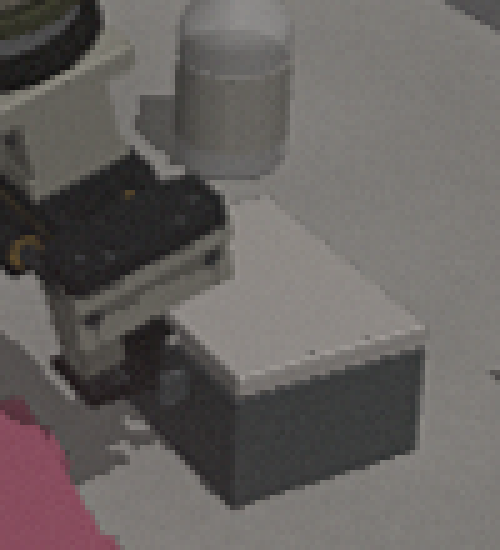

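>>> drive_tool --pt "1 0 0 -0.08 0 0 0" --pt "1 0 0 -0.16 0 0 0" --pt "1 0 0 -0.24 0 0 0" --pt "1 0 0 -0.32 0 0 0" --pt "1 0 0 -0.32 0 0 0" --pt "1 0 0 -0.32 0 0 0"

```text
t: 5.28
tool_pos: [0.5375, -0.1579, 0.0353]
orientation: [0.097, 2.89, 0.012]
force: [-0.4, 0.3, 2.8]
opening: 0.0005
```

```bash
python3 look.py s6
```

```text
5.3333 [ 0.5375 -0.1579  0.0353] [ 0.5897 -0.4229  2.8809] [ 0.0222 -0.026  -0.045 ]
```

View pics/s6.png

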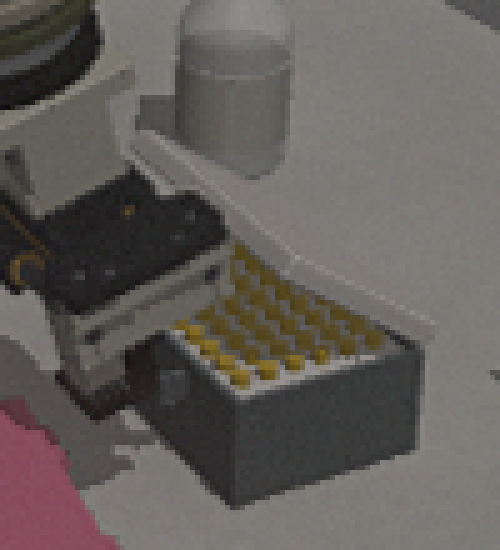

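The lid popped fully open, the yellow tips are visible, and the press force was 2.8 N. Now I lift away, remove the tilt, and let the lid stand open.

>>> drive_tool --pt "1 0 0 0.5 0 0 0" --pt "1 -0.2 0 1.5 0 0 0" --pt "1 -0.2 0 2.8 0 0 0" --pt "1 -0.2 0 4.2 0 0 0" --pt "1 -0.2 0 5.6 0 0.1 0" --pt "1 -0.2 0 6.2 0 0.2 0" --pt "1 -0.2 0 6.2 0 0.25 0" --pt "1 -0.2 0 6.2 0 0.25 0"

```text
t: 6.0
tool_pos: [0.5341, -0.158, 0.1916]
orientation: [-0.104, -3.139, 0.002]
force: [1.6, -0.5, -0.7]
opening: 0.0006
```

```bash
cat > look2.py <<'E'
import sys
from plant import robot
from h import *
c=robot.read_camera("side"); im=c["image"][...,::-1]
b=cv2.resize(im[110:280,270:400],None,fx=3.5,fy=3.5,interpolation=cv2.INTER_NEAREST).copy()
cv2.imwrite(f"pics/{sys.argv[1]}.png",b)
s=robot.read_state(); print(s["t"],s["tool_pos"],s["orientation"],s["force"])
E
python3 look2.py s7
```

```text
6.05 [ 0.5331 -0.1576  0.1898] [-0.1032 -3.1395 -0.0003] [ 0.5925  0.2657 -0.0538]
```

View pics/s7.png

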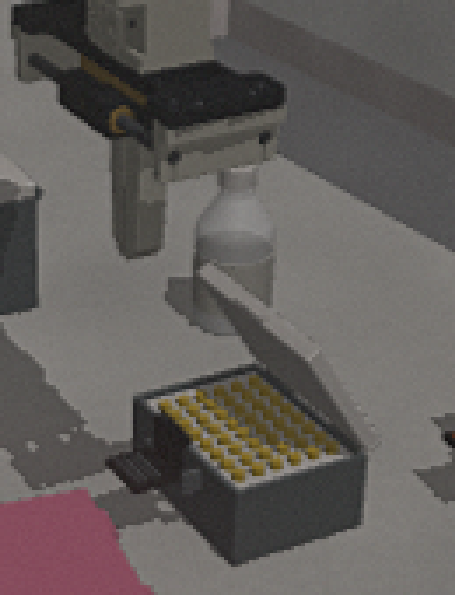

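The lid stands open, the paddle has sprung back, and the lid has been open for over 1 s. Next I move over the lid's outer face.

>>> drive_tool --pt "1 0.8 -0.32 0 0 0 0" --pt "1 2.2 -0.32 0 0 0 0" --pt "1 3.5 -0.32 0 0 0 0" --pt "1 4.3 -0.32 0 0 0 0" --pt "1 4.36 -0.32 -0.5 0 0 0" --pt "1 4.36 -0.32 -1 0 0 0" --pt "1 4.36 -0.32 -1.4 0 0 0" --pt "1 4.36 -0.32 -1.8 0 0 0" --pt "1 4.36 -0.32 -1.8 0 0 0" --pt "1 4.36 -0.32 -1.8 0 0 0"

```text
t: 6.88
tool_pos: [0.6398, -0.1657, 0.144]
orientation: [-0.106, -3.138, -0.001]
force: [-0.8, 0.7, -0.4]
opening: 0.0003
```

```bash
python3 look2.py s8
```

```text
6.9333 [ 0.6407 -0.1659  0.1452] [-0.1054 -3.1396 -0.0001] [-0.3554 -0.6977  0.438 ]
```

View pics/s8.png

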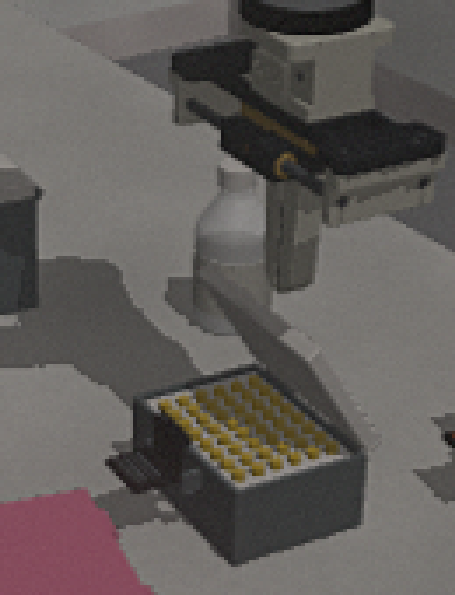

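>>> drive_tool --pt "1 0 0 -0.3 0 0 0" --pt "1 0 0 -0.6 0 0 0" --pt "1 -0.05 0 -0.9 0 0 0" --pt "1 -0.15 0 -1.2 0 0 0" --pt "1 -0.3 0 -1.5 0 0 0" --pt "1 -0.4 0 -1.8 0 0 0" --pt "1 -0.5 0 -2.1 0 0 0" --pt "1 -0.6 0 -2.3 0 0 0" --pt "1 -0.7 0 -2.4 0 0 0" --pt "1 -0.7 0 -2.4 0 0 0"

```text
t: 7.77
tool_pos: [0.6229, -0.1656, 0.0841]
orientation: [-0.105, -3.138, -0.001]
force: [0.5, 1.0, 1.2]
opening: 0.0006
```

```bash
python3 look2.py s9
```

```text
7.8167 [ 0.6235 -0.1657  0.0848] [-0.105  -3.1392 -0.0004] [0.7782 0.6714 1.3873]
```

View pics/s9.png

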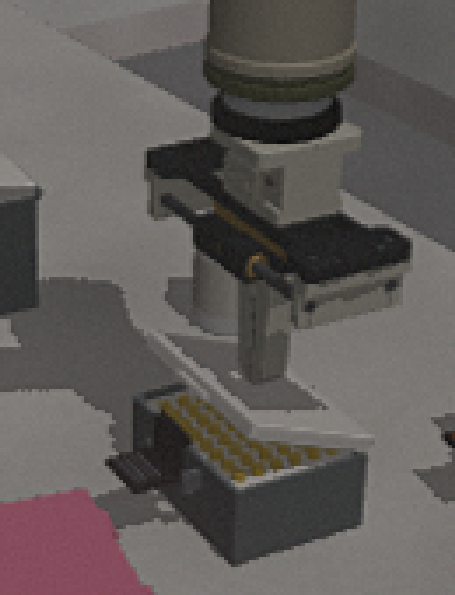

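The tip is pressing down on the lid's outer face and the lid is closing as expected. I push on to the latch.

>>> drive_tool --pt "1 -0.1 0 -0.2 0 0 0" --pt "1 -0.2 0 -0.4 0 0 0" --pt "1 -0.3 0 -0.55 0 0 0" --pt "1 -0.4 0 -0.7 0 0 0" --pt "1 -0.4 0 -0.8 0 0 0" --pt "1 -0.4 0 -0.87 0 0 0" --pt "1 -0.4 0 -0.87 0 0 0" --pt "1 -0.4 0 -0.87 0 0 0"

```text
t: 8.48
tool_pos: [0.6138, -0.1659, 0.0639]
orientation: [-0.105, -3.14, 0.0]
force: [-1.4, 1.1, 6.7]
opening: 0.0008
```

```bash
python3 look2.py s10
```

```text
8.5333 [ 0.6138 -0.1659  0.0639] [-0.1049 -3.1397  0.0002] [-1.6234  0.1904  6.3847]
```

View pics/s10.png

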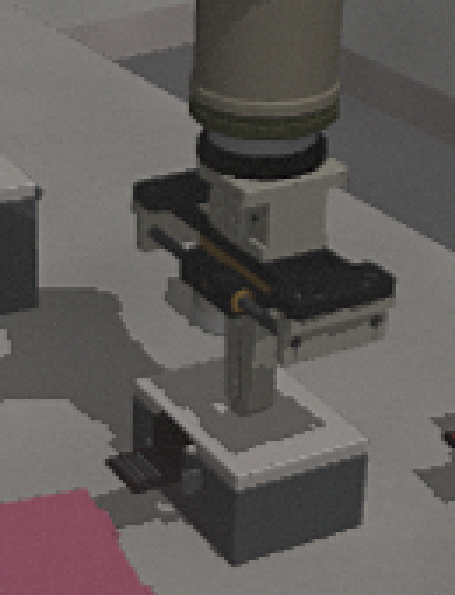

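>>> drive_tool --pt "1 0 0 -0.04 0 0 0" --pt "1 0 0 -0.08 0 0 0" --pt "1 0 0 -0.1 0 0 0" --pt "1 0 0 -0.1 0 0 0"

```text
t: 8.87
tool_pos: [0.6139, -0.1659, 0.0637]
orientation: [0.105, 3.14, -0.001]
force: [-9.4, 3.9, 21.9]
opening: 0.0008
```

The force rose to 22 N with no further motion, so the lid is on its stop, past the latch. I retreat straight up.

>>> drive_tool --pt "1 0 0 0.1 0 0 0" --pt "1 0 0 0.3 0 0 0" --pt "1 0 0 1 0 0 0" --pt "1 0 0 2 0 0 0" --pt "1 0 0 3.2 0 0 0" --pt "1 0 0 4.4 0 0 0" --pt "1 0 0 5.2 0 0 0" --pt "1 0 0 5.6 0 0 0" --pt "1 0 0 5.6 0 0 0" --pt "1 0 0 5.6 0 0 0" --pt "1 0 0 5.6 0 0 0"

```text
t: 9.78
tool_pos: [0.6128, -0.1655, 0.1984]
orientation: [-0.105, -3.136, -0.002]
force: [-0.0, -0.3, 0.4]
opening: 0.0004
```

```bash
python3 look2.py s11
python3 - <<'E'
from plant import robot
import cv2
cv2.imwrite("pics/s12.png",robot.read_camera("side")["image"][...,::-1])
E
```

```text
9.8333 [ 0.6126 -0.1654  0.1981] [-0.1049 -3.1359 -0.0019] [ 0.8115  0.3349 -0.2285]
```

View pics/s11.png

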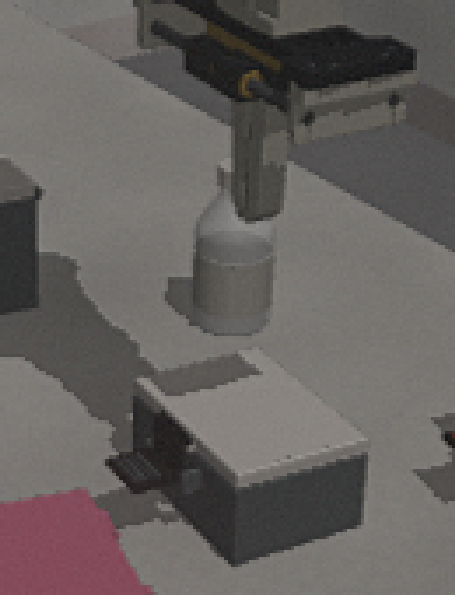

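View pics/s12.png

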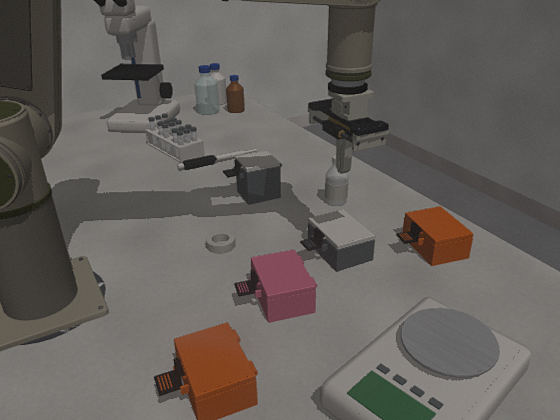

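The lid stays shut by itself: its front-left corner is back at about (309,218.6) in the side image, against (308,218.5) at the start. The tall box is shut and nothing else has moved. I'm handing in the job.

```bash
python3 -c "
from plant import robot
print(robot.close_job())"
```

```text
the job is handed in; nothing more can be done
None
```

I pressed the low box's paddle and the lid popped fully open with the tips visible. It stood open for over 1 s. I then pushed it down past the latch to its stop, lifted clear and handed in at about 10 s.

**Last checks:**
- The lid stayed shut by itself for about 1 s after I lifted off. Its front-left corner was within 1 pixel of where it started.
- The tall box was shut, and the tape, the bottle and the look-alikes were where they started.
- The arm was clear of everything. The highest force I read was 22 N down (about 24 N in all), at the closing stop.

**One disagreement:** with the jaws closed, the fingertips ended roughly level with the reported TCP, not 25 mm ahead of it. Pictures and contact heights both showed this. My first press therefore stopped short in the air. I judged the height from the pictures instead, and tilted the tool back 0.25 rad so the gripper body cleared the opening lid.

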